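# Line up the risers, then turn the float dish over them

## Robot

A 6-joint arm with a two-finger parallel gripper is mounted at the origin on the work surface. World frame = base frame: x ahead of the robot, y to its left, z up, the work surface at z = 0. Lengths are in m, angles in rad, forces in N, time in s.
With the tool pointing down it reaches from about 0.225 to 0.875 m from the base axis. Payload 3.4 kg.
Tool frame: the origin (TCP) lies at the very end of the fingers, on their centre line; the grasp point (between the pads) lies behind it (manip.grasp_offset is the z of the grasp point in the tool frame, in m); z points along the fingers, y is the line along which they close (so a half turn about z gives the same grasp; the last joint's range is limited). The gripper opens to 85 mm and grips with 20 to 120 N. Pads are 22 mm wide; open, the fingers measure 114 mm over their backs; the gripper's body (76 mm by 85 mm) begins 54 mm behind the grasp point. The pads swing forward as they close: fully open they stand 13 mm farther back than shut.
Start: joints at [-1.269, 0.276, 1.505, -0, 1.361, -0.121], TCP at [0.236, -0.524, 0.231] pointing down, gripper open.
Joint ranges: [-2.89, 2.89], [-0.75, 2.08], [0.22, 2.7], [-1.18, 4.32], [0.11, 2.71], [-2.7, 2.7]. Speed limits (rad/s): [2.57, 2.57, 3.14, 3.14, 3.14, 3.14].

## Interface

Orientations are given as a unit quaternion [w, x, y, z].
In Python, from rig import manip gives the robot as it stands.
- The arm moves only by the shell command python3 -m pendant 'ROWS' [FORCE]. ROWS is JSON, a list of rows, each an object of numbers: "dx", "dy", "dz": the shift along the tool's x, y, z in m; "rx", "ry", "rz": the turn, a rotation vector about the tool's x, y, z in degrees; "hand": the finger opening in m, from 0 to 0.0854. In form: [{"dx": .., "dy": .., "dz": .., "rx": .., "ry": .., "rz": .., "hand": ..}, ...]. A call has 1 to 12 rows; each row shifts and turns the commanded pose from where the row before left it, along the tool's axes as they then stand; what a row does not reach is not made up. A row lasts 1/12 s, in which the tool goes at most 41.7 mm and 7.16 degrees, less where a joint would pass 70% of its speed; a pose out of reach is approached as far as the arm can. A call is refused whole if a number of a shift passes 0.0417 or a number of a turn 7.16, either way. A call with a gripper value outside its range is refused whole. The fingers move at their own pace and stop on an object; FORCE is the grip in N (left out, the last holds). Time passes only in rows, so rows that do not move let the fingers close. It gives the time, the measured TCP pose, the force, the opening and the grip force at its end, in the units of the state.
- manip.get_state(): the state, without advancing time (a new reading comes with each control period).
- manip.get_image(name): name is "scene" or "top" or "wrist"; returns a dict with "frame" (480x640x3 uint8, red, green, blue), "fx", "fy", "cx", "cy" (pixels), "position" and "attitude" of the camera in the world; the wrist camera has in their place "mount" (4x4, takes a point from camera to tool coordinates, whose origin is the TCP and whose axes are the flange's). Camera axes: x right, y up, looking along -z (the intrinsics and any distortion apply to the point x, -y, -z); pixel columns grow to the right and rows downward; lengths in m; the calibration is good to about 2 mm. A picture is of the moment at which its call begins: read the wrist's pose just before it. There is no depth.
- manip.sign_off(): hands the job in; it is judged then, once.
The state is a dict: "clock": time; "qpos": joint angles; "qd": joint speeds; "effort": joint torques, N m; "position": TCP position; "ee_rot": TCP orientation; "contact_force": force on the tool from outside, world axes, zero at the start; "moment": the same for the moment, N m; "width": finger opening in m; "gripper_force": force on a finger pad.
Only numpy, scipy, OpenCV 4.12 (cv2) and the standard library are available. Lean on these libraries where they do the work, as an engineer would, in place of code of your own. Each camera call takes 0.05 s, during which the arm holds its last target. There are 200 camera calls.

## Task

First nudge the three white risers into an even row along the near side of the driftwood strip, one snug up to the strip in front of each teal dot and standing square to it, to serve as the dish's stand. Then lift the blue dish by its handle and, in the air, turn it a quarter turn so that the handle runs along the row, keeping it level with the amber float in the middle throughout and leaving the other ornaments alone. Finish still holding it, steady and level, centred over the row with its underside about 10 cm above the table, so I can stick felt pads under it; do not put it down or let go.

Things in the scene. Friction and masses are not known exactly. Their poses are not given: they have to be found in the camera images.
- strip: Driftwood strip fixed to the table, 24 mm (x) by 300 mm (y), 16 mm high, with three teal dots on top, 85 mm apart along its length (the middle dot at its centre). Origin: centre of its underside; its y runs along its length (towards the robot's left), its -x side faces the robot. Its place and yaw vary.
- spot_right (a point): Point on the table in front of the strip's right-hand dot (-y end), where the centre of a riser's underside belongs: 39 mm from the strip's centre line, towards the robot. A riser there clears the strip by 2 mm; touching the strip is fine too.
- spot_middle (a point): The same for the middle dot.
- spot_left (a point): The same for the left-hand dot (+y end).
- riser0: White wooden riser block, loose, 50 mm (its x) by 30 mm (its y), 22 mm high, 60 g. Origin: centre of its underside. Starts flat, 45 to 85 mm short of the spots, one before each spot, up to 18 degrees askew, in any order. All alike: any one may take any spot. Its long side (x) is to end square to the strip.
- riser1: White wooden riser block, loose, 50 mm (its x) by 30 mm (its y), 22 mm high, 60 g. Origin: centre of its underside. Starts flat, 45 to 85 mm short of the spots, one before each spot, up to 18 degrees askew, in any order. All alike: any one may take any spot. Its long side (x) is to end square to the strip.
- riser2: White wooden riser block, loose, 50 mm (its x) by 30 mm (its y), 22 mm high, 60 g. Origin: centre of its underside. Starts flat, 45 to 85 mm short of the spots, one before each spot, up to 18 degrees askew, in any order. All alike: any one may take any spot. Its long side (x) is to end square to the strip.
- dish: Round blue dished plate, loose, 192 mm across, rim 30 mm high, 0.3 to 0.55 kg, with a straight bridge handle over it along its x, on two brass posts at the rim (x = +-97 mm). Origin: centre of its underside, z up. It starts on the table left of the risers, its handle across the row (square to the strip, give or take 7 degrees).
- dish_grip (a point): Middle of the dish's handle bar (centre of its section), 105 mm above the dish's underside. The bar is wood, flat-sided, 12 mm wide (y), 14 mm high, 210 mm long (x), and 50 mm clear above the float. The dish balances when pinched here.
- dish_heart (a point): Point on the dish's axis, 28 mm above its underside: where the float's centre is when it sits in the middle. The inside is a shallow cone (7 degrees) falling to the centre, 10 mm above the underside.
- float_center (a point): Centre of the amber glass float, a loose ball 36 mm across, 35 g, lying in the middle of the dish.
- starfish: Bystander: teal five-armed starfish, 86 mm across, 14 mm high, lying flat. Origin: centre of its underside. Leave it alone.
- sand_dollar_a: Bystander: round white sand dollar, 60 mm across, 9 mm high, behind the strip. Origin: centre of its underside. Leave it alone.
- sand_dollar_b: Bystander: round white sand dollar, 60 mm across, 9 mm high, beyond the right end of the row. Origin: centre of its underside. Leave it alone.
- votive: Bystander: green glass candle cup, 68 mm across, 65 mm high. Origin: centre of its underside. Leave it alone.
- gull: Bystander: white gull ornament on a wooden foot, 103 mm high, 117 mm long along its own y. Origin: centre of its underside. Leave it alone.
Mind the look-alikes: they are no part of the job. There is more than one size of the part that bears float_center; the job needs the smallest.

How it is judged:
On the way, in this order (a step that is already met when the one before it is completed fails the run):
1. the three risers stand in an even row in front of the dots, square to the strip, at rest, with the dish still on the table (((horizontal distance between riser0 and spot_right below 0.01 m and angle between the x axis of riser0 and the x axis of strip, either way round below 0.15 rad) or (horizontal distance between riser1 and spot_right below 0.01 m and angle between the x axis of riser1 and the x axis of strip, either way round below 0.15 rad) or (horizontal distance between riser2 and spot_right below 0.01 m and angle between the x axis of riser2 and the x axis of strip, either way round below 0.15 rad)) and ((horizontal distance between riser0 and spot_middle below 0.01 m and angle between the x axis of riser0 and the x axis of strip, either way round below 0.15 rad) or (horizontal distance between riser1 and spot_middle below 0.01 m and angle between the x axis of riser1 and the x axis of strip, either way round below 0.15 rad) or (horizontal distance between riser2 and spot_middle below 0.01 m and angle between the x axis of riser2 and the x axis of strip, either way round below 0.15 rad)) and ((horizontal distance between riser0 and spot_left below 0.01 m and angle between the x axis of riser0 and the x axis of strip, either way round below 0.15 rad) or (horizontal distance between riser1 and spot_left below 0.01 m and angle between the x axis of riser1 and the x axis of strip, either way round below 0.15 rad) or (horizontal distance between riser2 and spot_left below 0.01 m and angle between the x axis of riser2 and the x axis of strip, either way round below 0.15 rad)) and height (world z) of each of riser0, riser1, riser2 below 0.005 m and angle between each of riser0, riser1, riser2's own z axis and vertical below 0.1 rad and linear speed of each of riser0, riser1, riser2 below 0.02 m/s and height (world z) of dish below 0.01 m), for 0.2 s.
2. the dish is lifted clear by its handle, level, handle still across the row, float in the middle (height (world z) of dish above 0.03 m and angle between the x axis of dish and the y axis of strip, either way round above 1 rad and angle between dish's own z axis and vertical below 0.12 rad and distance between float_center and dish_heart below 0.025 m and contact force between dish and the fingers above 1 N), for 0.1 s.
At the end, for the whole second after the job is handed in: Dish held by the fingers, underside 65-145 mm above the table, centre within 25 mm of the middle spot, handle within 8 deg of the row, level within 4.5 deg, at rest, float within 15 mm of its middle; risers flat, one within 10 mm of each spot and 8.5 deg of square (((horizontal distance between riser0 and spot_right below 0.01 m and angle between the x axis of riser0 and the x axis of strip, either way round below 0.15 rad) or (horizontal distance between riser1 and spot_right below 0.01 m and angle between the x axis of riser1 and the x axis of strip, either way round below 0.15 rad) or (horizontal distance between riser2 and spot_right below 0.01 m and angle between the x axis of riser2 and the x axis of strip, either way round below 0.15 rad)) and ((horizontal distance between riser0 and spot_middle below 0.01 m and angle between the x axis of riser0 and the x axis of strip, either way round below 0.15 rad) or (horizontal distance between riser1 and spot_middle below 0.01 m and angle between the x axis of riser1 and the x axis of strip, either way round below 0.15 rad) or (horizontal distance between riser2 and spot_middle below 0.01 m and angle between the x axis of riser2 and the x axis of strip, either way round below 0.15 rad)) and ((horizontal distance between riser0 and spot_left below 0.01 m and angle between the x axis of riser0 and the x axis of strip, either way round below 0.15 rad) or (horizontal distance between riser1 and spot_left below 0.01 m and angle between the x axis of riser1 and the x axis of strip, either way round below 0.15 rad) or (horizontal distance between riser2 and spot_left below 0.01 m and angle between the x axis of riser2 and the x axis of strip, either way round below 0.15 rad)) and height (world z) of each of riser0, riser1, riser2 below 0.005 m and angle between each of riser0, riser1, riser2's own z axis and vertical below 0.1 rad and linear speed of each of riser0, riser1, riser2 below 0.02 m/s and height (world z) of dish between 0.065 and 0.145 m and horizontal distance between dish and spot_middle below 0.025 m and angle between the x axis of dish and the y axis of strip, either way round below 0.14 rad and angle between dish's own z axis and vertical below 0.08 rad and distance between float_center and dish_heart below 0.015 m and contact force between dish and the fingers above 1 N and linear speed of dish below 0.03 m/s and angular speed of dish below 0.15 rad/s and linear speed of float below 0.06 m/s); the arm keeps its last pose, push and grip.
It fails at once if the float strays more than 30 mm from the middle of the dish (distance between float_center and dish_heart above 0.03 m).
It fails at once if the dish is tipped more than 10 degrees (angle between dish's own z axis and vertical above 0.175 rad).
It fails at once if an ornament is moved more than 25 mm (distance of any of starfish, sand_dollar_a, sand_dollar_b, votive, gull from where it was at the start of the episode above 0.025 m).
It also fails if it takes over 72 s, if anything falls off the work surface, if the arm or the gripper's body presses on something with over 40 N, if the wrist force passes 120 N, or if a joint passes its speed limit or range.

## Working session

There is one attempt and no reset: what is moved stays moved. The work goes in short steps, Python scripts to look and compute and a shell command to move; the robot and the scene stay as the last step left them, time stands still between calls to the robot, and variables do not carry over. Pictures are saved under pics/ and viewed, at most 10 in all, crops included, and the job is handed in when it is done.

```bash
mkdir -p pics; ls
cat > h.py <<'E'
import numpy as np,cv2
from rig import manip
from scipy.spatial.transform import Rotation as R
def rot(a):
    a=np.array(a,float)
    return a if a.shape==(3,3) else R.from_quat([a[1],a[2],a[3],a[0]]).as_matrix()
def cam(im):
    if 'mount' in im:
        s=im['st'];M=np.array(im['mount']);Rt=rot(s['ee_rot'])
        return Rt@M[:3,:3],Rt@M[:3,3]+np.array(s['position'])
    return rot(im['attitude']),np.array(im['position'])
def px2w(im,u,v,z=0):
    A,p=cam(im)
    d=A@np.array([(u-im['cx'])/im['fx'],-(v-im['cy'])/im['fy'],-1])
    return p+d*(z-p[2])/d[2]
def w2px(im,P):
    A,p=cam(im);c=A.T@(np.array(P)-p)
    return im['fx']*c[0]/-c[2]+im['cx'],-im['fy']*c[1]/-c[2]+im['cy']
def shot(n,name=None):
    st=manip.get_state();im=manip.get_image(n);im['st']=st
    if name: cv2.imwrite(f'pics/{name}.png',cv2.cvtColor(im['frame'],cv2.COLOR_RGB2BGR))
    return im
E
python3 - <<'E'
from h import *
for n in('top','scene'):
    im=shot(n,n+'0');print({k:v for k,v in im.items() if k not in('frame','st')})
print(manip.get_state(),manip.grasp_offset)
np.save('x.npy',0)
E
```

```text
pics
{'fx': 454.35078914228205, 'fy': 454.35078914228205, 'cx': 314.6437664498304, 'cy': 238.2976379233967, 'position': array([0.39681808, 0.01005014, 0.90572992]), 'attitude': array([ 0.72221162,  0.07568   , -0.07534075, -0.68337888])}
{'fx': 521.0361728369307, 'fy': 521.0361728369307, 'cx': 331.26870046464063, 'cy': 248.9145195554833, 'position': array([ 1.05423443, -0.57536701,  0.82425728]), 'attitude': array([0.86619683, 0.37367387, 0.12565853, 0.30705184])}
{'clock': 0.1, 'qpos': array([-1.26896585e+00,  2.76561934e-01,  1.50601499e+00,  2.66552699e-05,
        1.36068309e+00, -1.20987947e-01]), 'qd': array([-0.00040758, -0.0033581 , -0.00316843,  0.00093394,  0.00066942,
        0.00023796]), 'effort': array([ 1.27292624e-03, -4.17699051e+01, -2.46405065e+01, -2.17015263e-04,
        5.84628011e-03, -5.37417257e-07]), 'position': array([ 0.23581212, -0.52391195,  0.23050562]), 'ee_rot': array([-8.31450572e-04,  9.77736425e-01,  2.09835144e-01, -6.23007176e-05]), 'contact_force': array([ 0.42880828,  0.06402046, -0.11509813]), 'moment': array([ 0.01272954, -0.01057241, -0.01726076]), 'gripper_force': 0.0, 'width': 0.08526965112377789} -0.0187
```

View pics/top0.png

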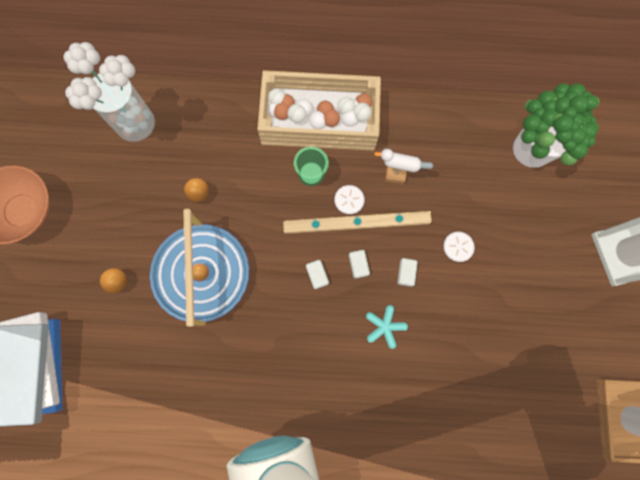

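View pics/scene0.png

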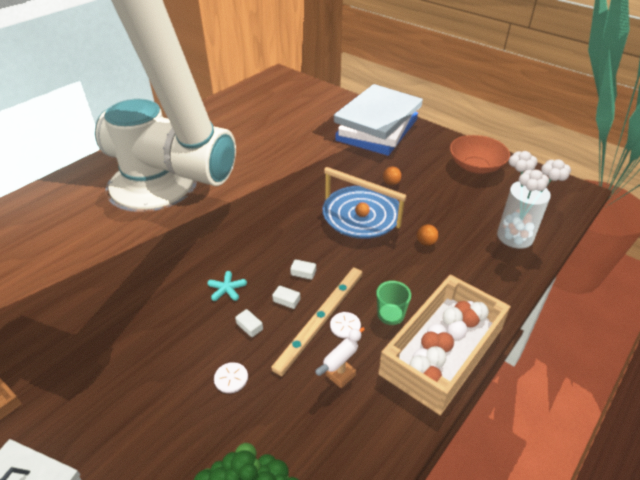

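The top picture shows the strip at (357,221) with dots at (316,224), (357,221) and (399,218). The risers are at (317,274), (359,264) and (408,272), and the dish is at (200,273). There are three amber floats, at (197,189), (113,280) and (200,271). The one at (200,271) should be the right one: it is in the dish and looks smallest. I'll check that in a crop and measure the rest.

```bash
cat > meas.py <<'E'
from h import *
def blobs(m,lo=20):
    n,l,s,c=cv2.connectedComponentsWithStats(m.astype(np.uint8));return [(l==i,s[i],c[i]) for i in range(1,n) if s[i,4]>lo]
def strip(im):
    h=cv2.cvtColor(im['frame'],cv2.COLOR_RGB2HSV);m=cv2.inRange(h,(80,90,40),(100,255,190))>0
    m[:200]=0;m[240:]=0;m[:,:290]=0;m[:,430:]=0
    D=sorted([px2w(im,*b[2],.016) for b in blobs(m,12)],key=lambda p:p[1]);return D
def risers(im,z=.022,box=(240,300,285,440)):
    g=im['frame'].astype(int);m=(g.min(2)>165);k=np.zeros_like(m);a,b,c,d=box;k[a:b,c:d]=1
    out=[]
    for mm,s,c in blobs(m&k,60):
        ct,_=cv2.findContours(mm.astype(np.uint8),0,2)
        P=np.array([px2w(im,*p[0],z)[:2] for p in ct[0]],np.float32)
        (x,y),(w,hh),a=cv2.minAreaRect(P)
        if w<hh:a+=90
        a=(a+90)%180-90
        out.append((np.round([x,y,max(w,hh),min(w,hh)],4),round(a,1)))
    return sorted(out,key=lambda o:o[0][1])
E
python3 - <<'E'
from meas import *
im=shot('top');sc=shot('scene')
D=strip(im);print('dots',np.round(D,4))
for r in risers(im):print(r)
h=cv2.cvtColor(im['frame'],cv2.COLOR_RGB2HSV)
m=cv2.inRange(h,(95,80,60),(125,255,255))>0
m[:,:140]=0;m[:,260:]=0;m[:210]=0;m[340:]=0
ct=np.vstack([np.argwhere(m)[:,::-1]]).astype(np.int32)
P=np.array([px2w(im,*p,.03)[:2] for p in cv2.convexHull(ct)[:,0]],np.float32);print('dish',cv2.minEnclosingCircle(P),cv2.fitEllipse(P))
# handle: wood/tan bright mask
m=cv2.inRange(h,(12,60,140),(28,190,255))>0
k=np.zeros_like(m);k[195:340,175:215]=1
bs=max(blobs(m&k,50),key=lambda b:b[1][4]);ct=np.argwhere(bs[0])[:,::-1].astype(np.float32)
P=np.array([px2w(im,*p,.112)[:2] for p in ct],np.float32);print('handle',cv2.minAreaRect(P),bs[1])
m=cv2.inRange(h,(5,150,120),(18,255,255))>0;m[:,:90]=0;m[:,230:]=0
for b in blobs(m,60):
    if 160<b[2][1]<300: print('amber',b[1],b[2],px2w(im,*b[2],.03))
a=cv2.resize(im['frame'][170:340,95:265],None,fx=2.3,fy=2.3,interpolation=2);b=cv2.resize(im['frame'][200:300,280:440],(400,391*400//640+147))
b=cv2.resize(im['frame'][200:300,280:440],(400,250));c=np.vstack([b,np.zeros((a.shape[0]-250,400,3),np.uint8)])
cv2.imwrite('pics/crop.png',cv2.cvtColor(np.hstack([a,c]),cv2.COLOR_RGB2BGR))
E
```

```text
dots [[ 0.6415 -0.152   0.016 ]
 [ 0.6312 -0.0681  0.016 ]
 [ 0.6205  0.0161  0.016 ]]
(array([ 0.5319, -0.1695,  0.0507,  0.0306]), -6.5)
(array([ 0.5428, -0.0738,  0.0505,  0.0306]), 14.6)
(array([0.518 , 0.0078, 0.0506, 0.0301]), 23.1)
dish ((0.5078372359275818, 0.2356342375278473), 0.09448196738958359) ((0.5078074932098389, 0.23575635254383087), (0.1876656860113144, 0.18797576427459717), 152.77056884765625)
handle ((0.5097255706787109, 0.22262783348560333), (0.21148405969142914, 0.04045700281858444), 7.787106990814209) [ 183  208   25  119 1162]
amber [184 178  24  24 449] [195.56570156 189.28507795] [0.67463883 0.26104146 0.03      ]
amber [194 265  14  15 157] [199.98726115 271.87898089] [0.5081158  0.23402268 0.03      ]
amber [ 99 268  27  26 534] [112.20037453 280.07303371] [0.48289772 0.40116726 0.03      ]
```

View pics/crop.png

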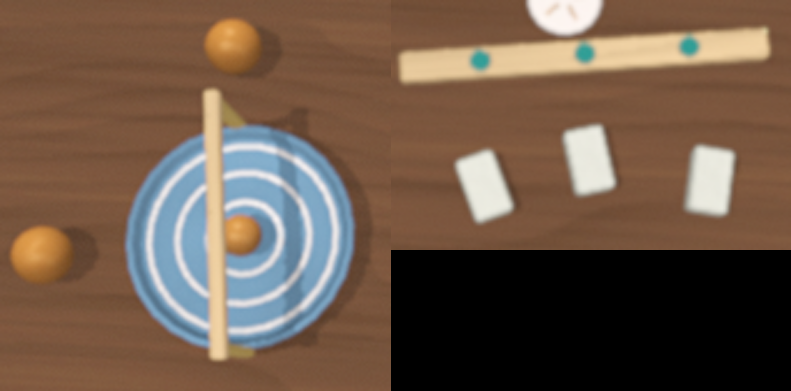

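The crop confirms it: the float in the dish covers 157 px against 449 and 534 px for the two on the table, so it is the smallest. The strip's yaw is about 7.1°. Next I'll work out the tool-axis deltas to the right-hand riser.

```bash
cat > go.py <<'E'
from h import *
def delta(x,y,z,yaw,st=None):
    st=st or manip.get_state();A=rot(st['ee_rot']);p=np.array(st['position'])
    cur=np.degrees(np.arctan2(A[1,0],A[0,0]))
    B=(R.from_euler('z',yaw,degrees=True)*R.from_euler('x',180,degrees=True)).as_matrix()
    d=np.array([x,y,z])-p
    print('shift(mm) now-axes',np.round(A.T@d*1e3,1),'| after-turn axes',np.round(B.T@d*1e3,1),'| turn',np.round(R.from_matrix(A.T@B).as_rotvec(degrees=True),2),'| t',st['clock'],'w',st['width'],'pos',np.round(p,4),'yaw',round(cur,2),'q6',round(st['qpos'][5],2),'F',np.round(st['contact_force'],1))
if __name__=='__main__':
    import sys;delta(*map(float,sys.argv[1:5]))
E
python3 go.py .5319 -.1695 .08 -6.5
python3 - <<'E'
from h import *
im=shot('top')
for z in(.105,.112):
    a=px2w(im,187.2,209,z);b=px2w(im,190.2,325.7,z);print(a,b,(a+b)/2,np.degrees(np.arctan2(*(a-b)[[1,0]])))
for n,u,v,z in(('gull head',388,155,.09),('gull tail',432,166,.08),('foot',397,174,.02),('votive top',311,161,.065)):print(n,px2w(im,u,v,z))
E
```

```text
shift(mm) now-axes [ 415.5 -201.7  151. ] | after-turn axes [ 254.  -385.8  150.8] | turn [-6.000e-02  1.000e-02  3.072e+01] | t 0.2 w 0.08577744299094171 pos [ 0.2358 -0.5241  0.2308] yaw 24.22 q6 -0.12 F [-0.6 -1.1  0.9]
[0.61243093 0.2506231  0.105     ] [0.4043628 0.2215861 0.105    ] [0.50839687 0.2361046  0.105     ] 7.944616808109251
[0.61054604 0.24852    0.112     ] [0.40429685 0.21973684 0.112     ] [0.50742144 0.23412842 0.112     ] 7.944616808109243
gull head [ 0.74486081 -0.11601637  0.09      ]
gull tail [ 0.73133252 -0.202852    0.08      ]
foot [ 0.73404272 -0.14621543  0.02      ]
votive top [0.73432941 0.03115627 0.065     ]
```

```bash
python3 -m pendant '[{"dx":0.032,"dy":-0.0155,"dz":0.004},{"dx":0.032,"dy":-0.0155,"dz":0.004},{"dx":0.032,"dy":-0.0155,"dz":0.004},{"dx":0.032,"dy":-0.0155,"dz":0.004},{"dx":0.032,"dy":-0.0155,"dz":0.004},{"dx":0.032,"dy":-0.0155,"dz":0.004},{"dx":0.032,"dy":-0.0155,"dz":0.004},{"dx":0.032,"dy":-0.0155,"dz":0.004},{"dx":0.032,"dy":-0.0155,"dz":0.004},{"dx":0.032,"dy":-0.0155,"dz":0.004},{"dx":0.032,"dy":-0.0155,"dz":0.004},{"dx":0.032,"dy":-0.0155,"dz":0.004}]' 20
python3 -m pendant '[{"dx":0.0157,"dy":-0.0079,"dz":0.004},{"dx":0.0157,"dy":-0.0079,"dz":0.004},{"rz":6.15},{"rz":6.15},{"rz":6.15},{"rz":6.15},{"rz":6.12},{},{}]'
python3 go.py .5319 -.1695 .003 -6.5
```

```text
shift(mm) now-axes [ 415.5 -201.8  228.1] | after-turn axes [ 254.  -385.9  227.9] | turn [-5.000e-02  1.000e-02  3.072e+01] | t 0.25 w 0.0856029446766581 pos [ 0.2358 -0.5242  0.2309] yaw 24.22 q6 -0.12 F [-0.4 -0.4  0.7]invalid input
invalid input
```

```bash
python3 -m pendant '[{"dx":0.032,"dy":-0.0155,"dz":0.004,"rx":0,"ry":0,"rz":0,"hand":0.085}]' 20;  python3 -m pendant '[{"dx":0.032,"dy":-0.0155,"dz":0.004}]'; python3 -m pendant '[{"dx":0.032,"dy":-0.0155,"dz":0.004,"rx":0,"ry":0,"rz":0}]';python3 -m pendant '[{"dx":0.032,"dy":-0.0155,"dz":0.004,"hand":0.085}]'; python3 -m pendant '[{"dx":0.032,"dy":-0.0155,"dz":0.004,"rx":0,"ry":0,"rz":0,"hand":0.085}]'
```

```text
clock: 0.33
position: [0.2563, -0.5019, 0.2274]
ee_rot: [0.003, 0.978, 0.208, -0.002]
contact_force: [1.7, 0.3, 0.4]
width: 0.0849
gripper_force: 0.0
clock: 0.42
position: [0.2813, -0.4706, 0.223]
ee_rot: [0.0, 0.978, 0.208, 0.0]
contact_force: [0.8, -0.3, -0.1]
width: 0.0852
gripper_force: 0.0invalid input
invalid input
invalid input
```

```bash
python3 -m pendant '[{"dx":0.032,"dy":-0.0155,"dz":0.009,"rx":0,"ry":0,"rz":0,"hand":0.07},{"dx":0.032,"dy":-0.0155,"dz":0.009,"rx":0,"ry":0,"rz":0,"hand":0.07},{"dx":0.032,"dy":-0.0155,"dz":0.009,"rx":0,"ry":0,"rz":0,"hand":0.07},{"dx":0.032,"dy":-0.0155,"dz":0.009,"rx":0,"ry":0,"rz":0,"hand":0.07},{"dx":0.032,"dy":-0.0155,"dz":0.009,"rx":0,"ry":0,"rz":0,"hand":0.07},{"dx":0.032,"dy":-0.0155,"dz":0.009,"rx":0,"ry":0,"rz":0,"hand":0.07},{"dx":0.032,"dy":-0.0155,"dz":0.009,"rx":0,"ry":0,"rz":0,"hand":0.07},{"dx":0.032,"dy":-0.0155,"dz":0.009,"rx":0,"ry":0,"rz":0,"hand":0.07},{"dx":0.032,"dy":-0.0155,"dz":0.009,"rx":0,"ry":0,"rz":0,"hand":0.07},{"dx":0.032,"dy":-0.0155,"dz":0.009,"rx":0,"ry":0,"rz":0,"hand":0.07},{"dx":0.032,"dy":-0.0155,"dz":0.009,"rx":0,"ry":0,"rz":0,"hand":0.07}]'
python3 -m pendant '[{"dx":0,"dy":0,"dz":0,"rx":0,"ry":0,"rz":6.15,"hand":0.07},{"dx":0,"dy":0,"dz":0,"rx":0,"ry":0,"rz":6.15,"hand":0.07},{"dx":0,"dy":0,"dz":0,"rx":0,"ry":0,"rz":6.15,"hand":0.07},{"dx":0,"dy":0,"dz":0,"rx":0,"ry":0,"rz":6.15,"hand":0.07},{"dx":0,"dy":0,"dz":0,"rx":0,"ry":0,"rz":6.12,"hand":0.07},{"dx":0,"dy":0,"dz":0,"rx":0,"ry":0,"rz":0,"hand":0.07},{"dx":0,"dy":0,"dz":0,"rx":0,"ry":0,"rz":0,"hand":0.07}]'
python3 go.py .5319 -.1695 .003 -6.5
```

```text
clock: 1.33
position: [0.5335, -0.1684, 0.1239]
ee_rot: [0.0, 0.978, 0.21, 0.0]
contact_force: [0.5, -0.1, -0.3]
width: 0.0697
gripper_force: 0.0
clock: 1.92
position: [0.5326, -0.1699, 0.1242]
ee_rot: [0.0, 0.998, -0.055, -0.0]
contact_force: [-0.3, -0.4, 0.0]
width: 0.0698
gripper_force: 0.0
shift(mm) now-axes [ -0.7  -0.4 121.2] | after-turn axes [ -0.8  -0.4 121.2] | turn [0.   0.01 0.16] | t 1.9167 w 0.069752981369694 pos [ 0.5326 -0.1699  0.1242] yaw -6.34 q6 1.25 F [-0.3 -0.4  0. ]
```

```bash
python3 -m pendant '[{"dx":0,"dy":0,"dz":0.03,"rx":0,"ry":0,"rz":0,"hand":0.06},{"dx":0,"dy":0,"dz":0.03,"rx":0,"ry":0,"rz":0,"hand":0.06},{"dx":-0.001,"dy":0,"dz":0.03,"rx":0,"ry":0,"rz":0,"hand":0.06},{"dx":0,"dy":0,"dz":0.02,"rx":0,"ry":0,"rz":0,"hand":0.06},{"dx":0,"dy":0,"dz":0.01,"rx":0,"ry":0,"rz":0,"hand":0.06},{"dx":0,"dy":0,"dz":0,"rx":0,"ry":0,"rz":0,"hand":0.06},{"dx":0,"dy":0,"dz":0,"rx":0,"ry":0,"rz":0,"hand":0.02},{"dx":0,"dy":0,"dz":0,"rx":0,"ry":0,"rz":0,"hand":0.02},{"dx":0,"dy":0,"dz":0,"rx":0,"ry":0,"rz":0,"hand":0.02},{"dx":0,"dy":0,"dz":0,"rx":0,"ry":0,"rz":0,"hand":0.02},{"dx":0,"dy":0,"dz":0,"rx":0,"ry":0,"rz":0,"hand":0.02},{"dx":0,"dy":0,"dz":0,"rx":0,"ry":0,"rz":0,"hand":0.02}]' 20
python3 go.py .6028 -.1568 .004 7.1
```

```text
clock: 2.92
position: [0.533, -0.1705, 0.0059]
ee_rot: [0.001, 0.998, -0.057, 0.002]
contact_force: [-0.0, 0.3, 6.5]
width: 0.0296
gripper_force: 21.1
shift(mm) now-axes [ 67.8 -21.5   2.2] | after-turn axes [71.  -4.9  1.9] | turn [  0.09  -0.19 -13.58] | t 2.9167 w 0.02963573952796052 pos [ 0.533  -0.1705  0.0059] yaw -6.48 q6 1.25 F [-0.   0.3  6.5]
```

```bash
python3 -m pendant '[{"dx":0,"dy":0,"dz":-0.001,"rx":0,"ry":0,"rz":-4.6,"hand":0.02},{"dx":0,"dy":0,"dz":0,"rx":0,"ry":0,"rz":-4.6,"hand":0.02},{"dx":0,"dy":0,"dz":0,"rx":0,"ry":0,"rz":-4.4,"hand":0.02},{"dx":0.012,"dy":-0.001,"dz":0,"rx":0,"ry":0,"rz":0,"hand":0.02},{"dx":0.014,"dy":-0.001,"dz":0,"rx":0,"ry":0,"rz":0,"hand":0.02},{"dx":0.014,"dy":-0.001,"dz":0,"rx":0,"ry":0,"rz":0,"hand":0.02},{"dx":0.014,"dy":-0.001,"dz":0,"rx":0,"ry":0,"rz":0,"hand":0.02},{"dx":0.010,"dy":-0.001,"dz":0,"rx":0,"ry":0,"rz":0,"hand":0.02},{"dx":0.005,"dy":0,"dz":0,"rx":0,"ry":0,"rz":0,"hand":0.02},{"dx":0.002,"dy":0,"dz":0,"rx":0,"ry":0,"rz":0,"hand":0.02},{"dx":0,"dy":0,"dz":0,"rx":0,"ry":0,"rz":0,"hand":0.02},{"dx":0,"dy":0,"dz":0,"rx":0,"ry":0,"rz":0,"hand":0.02}]'
python3 go.py .6028 -.1568 .004 7.1
```

```text
clock: 3.92
position: [0.601, -0.156, 0.006]
ee_rot: [0.0, 0.998, 0.062, -0.0]
contact_force: [-2.9, 0.7, 6.4]
width: 0.0292
gripper_force: 21.0
shift(mm) now-axes [1.7 1.  2. ] | after-turn axes [1.7 1.  2. ] | turn [0.   0.05 0.01] | t 3.9167 w 0.029211584654154465 pos [ 0.601 -0.156  0.006] yaw 7.11 q6 1.08 F [-2.9  0.7  6.4]
```

```bash
python3 -m pendant '[{"dx":0.0015,"dy":0.001,"dz":0,"rx":0,"ry":0,"rz":0,"hand":0.02},{"dx":0,"dy":0,"dz":0,"rx":0,"ry":0,"rz":0,"hand":0.02},{"dx":0,"dy":0,"dz":0,"rx":0,"ry":0,"rz":0,"hand":0.06},{"dx":0,"dy":0,"dz":0,"rx":0,"ry":0,"rz":0,"hand":0.06},{"dx":0,"dy":0,"dz":0,"rx":0,"ry":0,"rz":0,"hand":0.06},{"dx":0,"dy":0,"dz":0,"rx":0,"ry":0,"rz":0,"hand":0.06},{"dx":0,"dy":0,"dz":-0.02,"rx":0,"ry":0,"rz":0,"hand":0.06},{"dx":0,"dy":0,"dz":-0.03,"rx":0,"ry":0,"rz":0,"hand":0.06},{"dx":0,"dy":0,"dz":-0.03,"rx":0,"ry":0,"rz":0,"hand":0.06}]'
python3 -m pendant '[{"dx":-0.012,"dy":-0.022,"dz":0,"rx":0,"ry":0,"rz":0,"hand":0.06},{"dx":-0.012,"dy":-0.022,"dz":0,"rx":0,"ry":0,"rz":0,"hand":0.06},{"dx":-0.012,"dy":-0.022,"dz":0,"rx":0,"ry":0,"rz":0,"hand":0.06},{"dx":-0.012,"dy":-0.022,"dz":0,"rx":0,"ry":0,"rz":0,"hand":0.06},{"dx":0,"dy":0,"dz":0,"rx":0,"ry":0,"rz":-7.1,"hand":0.06},{"dx":0,"dy":0,"dz":0,"rx":0,"ry":0,"rz":0,"hand":0.06},{"dx":0,"dy":0,"dz":0,"rx":0,"ry":0,"rz":0,"hand":0.06}]'
python3 go.py .5428 -.0738 .004 14.6
```

```text
clock: 4.67
position: [0.6023, -0.1566, 0.0849]
ee_rot: [-0.001, 0.998, 0.062, -0.001]
contact_force: [1.2, -0.2, -0.9]
width: 0.06
gripper_force: 0.0
clock: 5.25
position: [0.5451, -0.0756, 0.0855]
ee_rot: [0.0, 0.992, 0.122, 0.001]
contact_force: [0.5, 0.5, -1.7]
width: 0.06
gripper_force: 0.0
shift(mm) now-axes [-1.9 -2.4 81.5] | after-turn axes [-1.8 -2.4 81.5] | turn [ 0.05 -0.06 -0.53] | t 5.25 w 0.06002888237517017 pos [ 0.5451 -0.0756  0.0855] yaw 14.07 q6 1.06 F [ 0.5  0.5 -1.7]
```

```bash
python3 -m pendant '[{"dx":-0.002,"dy":-0.0024,"dz":0.03,"rx":0,"ry":0,"rz":-0.5,"hand":0.06},{"dx":0,"dy":0,"dz":0.03,"rx":0,"ry":0,"rz":0,"hand":0.06},{"dx":0,"dy":0,"dz":0.015,"rx":0,"ry":0,"rz":0,"hand":0.06},{"dx":0,"dy":0,"dz":0.004,"rx":0,"ry":0,"rz":0,"hand":0.06},{"dx":0,"dy":0,"dz":0,"rx":0,"ry":0,"rz":0,"hand":0.06},{"dx":0,"dy":0,"dz":0,"rx":0,"ry":0,"rz":0,"hand":0.02},{"dx":0,"dy":0,"dz":0,"rx":0,"ry":0,"rz":0,"hand":0.02},{"dx":0,"dy":0,"dz":0,"rx":0,"ry":0,"rz":0,"hand":0.02},{"dx":0,"dy":0,"dz":0,"rx":0,"ry":0,"rz":0,"hand":0.02},{"dx":0,"dy":0,"dz":0,"rx":0,"ry":0,"rz":0,"hand":0.02},{"dx":0,"dy":0,"dz":0,"rx":0,"ry":0,"rz":3.8,"hand":0.02},{"dx":0,"dy":0,"dz":0,"rx":0,"ry":0,"rz":3.7,"hand":0.02}]' 20
python3 go.py .5925 -.0729 .006 7.1
```

```text
clock: 6.25
position: [0.5432, -0.074, 0.0076]
ee_rot: [0.001, 0.998, 0.061, 0.001]
contact_force: [0.1, 0.5, 5.9]
width: 0.0296
gripper_force: 20.9
shift(mm) now-axes [49.   5.   1.8] | after-turn axes [49.   5.   1.6] | turn [ 0.07 -0.16 -0.07] | t 6.25 w 0.02960822011250036 pos [ 0.5432 -0.074   0.0076] yaw 7.03 q6 1.19 F [0.1 0.5 5.9]
```

```bash
python3 -m pendant '[{"dx":0.01,"dy":0.001,"dz":-0.001,"rx":0,"ry":0,"rz":0,"hand":0.02},{"dx":0.012,"dy":0.001,"dz":0,"rx":0,"ry":0,"rz":0,"hand":0.02},{"dx":0.012,"dy":0.002,"dz":0,"rx":0,"ry":0,"rz":0,"hand":0.02},{"dx":0.01,"dy":0.001,"dz":0,"rx":0,"ry":0,"rz":0,"hand":0.02},{"dx":0.005,"dy":0,"dz":0,"rx":0,"ry":0,"rz":0,"hand":0.02},{"dx":0.001,"dy":0,"dz":0,"rx":0,"ry":0,"rz":0,"hand":0.02},{"dx":0,"dy":0,"dz":0,"rx":0,"ry":0,"rz":0,"hand":0.02},{"dx":0,"dy":0,"dz":0,"rx":0,"ry":0,"rz":0,"hand":0.02}]'
python3 go.py .5925 -.0729 .006 7.1
```

```text
clock: 6.92
position: [0.593, -0.0725, 0.0077]
ee_rot: [0.0, 0.998, 0.063, 0.001]
contact_force: [1.1, -0.1, 2.5]
width: 0.0298
gripper_force: 20.5
shift(mm) now-axes [-0.5  0.3  1.7] | after-turn axes [-0.5  0.3  1.7] | turn [ 0.04 -0.11  0.11] | t 6.9167 w 0.02983936524731156 pos [ 0.593  -0.0725  0.0077] yaw 7.21 q6 1.21 F [ 1.1 -0.1  2.5]
```

```bash
python3 -m pendant '[{"dx":0,"dy":0,"dz":0,"rx":0,"ry":0,"rz":0,"hand":0.06},{"dx":0,"dy":0,"dz":0,"rx":0,"ry":0,"rz":0,"hand":0.06},{"dx":0,"dy":0,"dz":0,"rx":0,"ry":0,"rz":0,"hand":0.06},{"dx":0,"dy":0,"dz":0,"rx":0,"ry":0,"rz":0,"hand":0.06},{"dx":0,"dy":0,"dz":-0.02,"rx":0,"ry":0,"rz":0,"hand":0.06},{"dx":0,"dy":0,"dz":-0.03,"rx":0,"ry":0,"rz":0,"hand":0.06},{"dx":0,"dy":0,"dz":-0.03,"rx":0,"ry":0,"rz":0,"hand":0.06}]'
python3 -m pendant '[{"dx":-0.0165,"dy":-0.0222,"dz":0,"rx":0,"ry":0,"rz":0,"hand":0.06},{"dx":-0.0165,"dy":-0.0222,"dz":0,"rx":0,"ry":0,"rz":0,"hand":0.06},{"dx":-0.0165,"dy":-0.0222,"dz":0,"rx":0,"ry":0,"rz":0,"hand":0.06},{"dx":-0.0165,"dy":-0.0222,"dz":0,"rx":0,"ry":0,"rz":0,"hand":0.06},{"dx":0,"dy":0,"dz":0,"rx":0,"ry":0,"rz":-5.4,"hand":0.06},{"dx":0,"dy":0,"dz":0,"rx":0,"ry":0,"rz":-5.4,"hand":0.06},{"dx":0,"dy":0,"dz":0,"rx":0,"ry":0,"rz":-5.2,"hand":0.06},{"dx":0,"dy":0,"dz":0,"rx":0,"ry":0,"rz":0,"hand":0.06},{"dx":0,"dy":0,"dz":0,"rx":0,"ry":0,"rz":0,"hand":0.06}]'
python3 go.py .518 .0078 .006 23.1
```

```text
clock: 7.5
position: [0.591, -0.0721, 0.0869]
ee_rot: [-0.001, 0.998, 0.063, -0.002]
contact_force: [0.9, -0.2, -0.7]
width: 0.0597
gripper_force: 0.0
clock: 8.25
position: [0.5155, 0.0075, 0.0872]
ee_rot: [-0.0, 0.98, 0.2, -0.0]
contact_force: [0.5, 0.5, 0.4]
width: 0.0597
gripper_force: 0.0
shift(mm) now-axes [ 2.5  0.7 81.2] | after-turn axes [ 2.4  0.7 81.2] | turn [-0.    0.01 -0.03] | t 8.25 w 0.059670845266466606 pos [0.5155 0.0075 0.0872] yaw 23.07 q6 1.05 F [0.5 0.5 0.4]
```

```bash
python3 -m pendant '[{"dx":0.0025,"dy":0.0007,"dz":0.03,"rx":0,"ry":0,"rz":0,"hand":0.06},{"dx":0,"dy":0,"dz":0.03,"rx":0,"ry":0,"rz":0,"hand":0.06},{"dx":0,"dy":0,"dz":0.016,"rx":0,"ry":0,"rz":0,"hand":0.06},{"dx":0,"dy":0,"dz":0.005,"rx":0,"ry":0,"rz":0,"hand":0.06},{"dx":0,"dy":0,"dz":0,"rx":0,"ry":0,"rz":0,"hand":0.02},{"dx":0,"dy":0,"dz":0,"rx":0,"ry":0,"rz":0,"hand":0.02},{"dx":0,"dy":0,"dz":0,"rx":0,"ry":0,"rz":0,"hand":0.02},{"dx":0,"dy":0,"dz":0,"rx":0,"ry":0,"rz":0,"hand":0.02},{"dx":0,"dy":0,"dz":0,"rx":0,"ry":0,"rz":0,"hand":0.02},{"dx":0,"dy":0,"dz":-0.001,"rx":0,"ry":0,"rz":5.4,"hand":0.02},{"dx":0,"dy":0,"dz":0,"rx":0,"ry":0,"rz":5.4,"hand":0.02},{"dx":0,"dy":0,"dz":0,"rx":0,"ry":0,"rz":5.2,"hand":0.02}]' 20
python3 go.py .5818 .0113 .006 7.1
```

```text
clock: 9.25
position: [0.5186, 0.0078, 0.008]
ee_rot: [0.0, 0.998, 0.06, 0.001]
contact_force: [-0.7, 1.0, -1.0]
width: 0.0292
gripper_force: 21.5
shift(mm) now-axes [63.2  4.1  2. ] | after-turn axes [63.2  4.3  2. ] | turn [ 0.02 -0.07 -0.17] | t 9.25 w 0.029233757638348602 pos [0.5186 0.0078 0.008 ] yaw 6.93 q6 1.33 F [-0.7  1.  -1. ]
```

```bash
python3 -m pendant '[{"dx":0.012,"dy":0.001,"dz":0,"rx":0,"ry":0,"rz":0,"hand":0.02},{"dx":0.014,"dy":0.001,"dz":0,"rx":0,"ry":0,"rz":0,"hand":0.02},{"dx":0.014,"dy":0.001,"dz":0,"rx":0,"ry":0,"rz":0,"hand":0.02},{"dx":0.014,"dy":0.001,"dz":0,"rx":0,"ry":0,"rz":0,"hand":0.02},{"dx":0.007,"dy":0,"dz":0,"rx":0,"ry":0,"rz":0,"hand":0.02},{"dx":0.0025,"dy":0,"dz":0,"rx":0,"ry":0,"rz":0,"hand":0.02},{"dx":0,"dy":0,"dz":0,"rx":0,"ry":0,"rz":0,"hand":0.02},{"dx":0,"dy":0,"dz":0,"rx":0,"ry":0,"rz":0,"hand":0.02}]'
python3 go.py .5818 .0113 .006 7.1
python3 -m pendant '[{"dx":0,"dy":0,"dz":0,"rx":0,"ry":0,"rz":0,"hand":0.06},{"dx":0,"dy":0,"dz":0,"rx":0,"ry":0,"rz":0,"hand":0.06},{"dx":0,"dy":0,"dz":0,"rx":0,"ry":0,"rz":0,"hand":0.06},{"dx":0,"dy":0,"dz":0,"rx":0,"ry":0,"rz":0,"hand":0.06},{"dx":0,"dy":0,"dz":-0.02,"rx":0,"ry":0,"rz":0,"hand":0.06},{"dx":0,"dy":0,"dz":-0.04,"rx":0,"ry":0,"rz":0,"hand":0.06},{"dx":0,"dy":0,"dz":-0.04,"rx":0,"ry":0,"rz":0,"hand":0.06},{"dx":0,"dy":0,"dz":-0.04,"rx":0,"ry":0,"rz":0,"hand":0.06},{"dx":0,"dy":0,"dz":-0.04,"rx":0,"ry":0,"rz":0,"hand":0.06},{"dx":-0.04,"dy":0,"dz":-0.02,"rx":0,"ry":0,"rz":0,"hand":0.06},{"dx":-0.04,"dy":0,"dz":0,"rx":0,"ry":0,"rz":0,"hand":0.06}]'
python3 -m pendant '[{"dx":-0.041,"dy":0,"dz":0,"rx":0,"ry":0,"rz":0,"hand":0.06},{"dx":-0.041,"dy":0,"dz":0,"rx":0,"ry":0,"rz":0,"hand":0.06},{"dx":-0.041,"dy":0,"dz":0,"rx":0,"ry":0,"rz":0,"hand":0.06},{"dx":0,"dy":0,"dz":0,"rx":0,"ry":0,"rz":0,"hand":0.06}]'
python3 - <<'E'
from h import *
shot('top','top1');shot('scene','scene1');shot('wrist','wrist1')
E
```

```text
clock: 9.92
position: [0.581, 0.0119, 0.0073]
ee_rot: [-0.0, 0.998, 0.063, -0.0]
contact_force: [0.8, -0.2, 0.3]
width: 0.0296
gripper_force: 21.6
shift(mm) now-axes [0.7 0.7 1.3] | after-turn axes [0.7 0.7 1.3] | turn [-0.    0.04  0.11] | t 9.9167 w 0.02962300540964738 pos [0.581  0.0119 0.0073] yaw 7.21 q6 1.35 F [ 0.8 -0.2  0.3]
clock: 10.83
position: [0.5094, 0.0015, 0.2112]
ee_rot: [0.001, 0.998, 0.063, 0.006]
contact_force: [-0.6, -1.2, -0.5]
width: 0.06
gripper_force: 0.0
clock: 11.17
position: [0.3734, -0.0125, 0.2048]
ee_rot: [-0.001, 0.998, 0.062, -0.004]
contact_force: [-0.2, 0.1, -0.2]
width: 0.06
gripper_force: 0.0
```

View pics/top1.png

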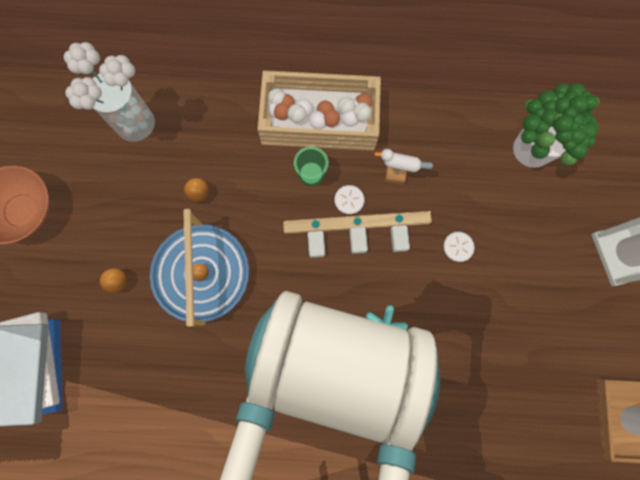

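The picture shows the three risers snug to the strip at (316,244), (359,240) and (400,238), under their dots. The dish is undisturbed at (200,273), and the row is clear of the arm. Next I'll measure it and refine the handle position.

Run:
```python
from meas import *
im=shot('top');D=strip(im)
D=np.array(D);y=(D[2]-D[0])[:2];y/=np.linalg.norm(y);xs=np.array([y[1],-y[0]]);print('strip yaw',np.degrees(np.arctan2(xs[1],xs[0])))
rs=risers(im,box=(222,262,290,430))
for d,r in zip(D,rs):
    e=r[0][:2]-(d[:2]-.039*xs);print(r,'err x,y mm',np.round([e@xs*1e3,e@y*1e3],1))
print('middle spot',D[1][:2]-.039*xs)
# handle: per-row centre of tan pixels, excluding posts
h=cv2.cvtColor(im['frame'],cv2.COLOR_RGB2HSV)
m=cv2.inRange(h,(12,40,150),(28,190,255))>0
pts=[]
for v in range(228,316):
    u=np.flatnonzero(m[v,178:197])+178
    if len(u)>=4: pts.append(px2w(im,u.mean(),v,.112)[:2])
pts=np.array(pts,np.float32);vx,vy,x0,y0=cv2.fitLine(pts,cv2.DIST_HUBER,0,.01,.01).ravel();print(len(pts),'handle yaw',np.degrees(np.arctan2(vy,vx)),'y at x=.508:',y0+vy/vx*(.508-x0))
```

```text
strip yaw 7.095256239869347
(array([ 0.6002, -0.1541,  0.0481,  0.0284]), 7.2) err x,y mm [-2.1  3.1]
(array([ 0.5923, -0.0708,  0.0485,  0.0282]), 7.2) err x,y mm [0.3 2.1]
(array([0.5792, 0.013 , 0.0482, 0.028 ]), 7.6) err x,y mm [-2.3  2. ]
middle spot [ 0.59229021 -0.07289196]
88 handle yaw 7.9080286 y at x=.508: 0.2349042
```

```bash
python3 go.py .508 .235 .2 7.9; grep -c . h.py
```

```text
shift(mm) now-axes [ 153.8 -231.1    6.7] | after-turn axes [ 156.7 -229.2    6.5] | turn [ 0.04 -0.14 -0.71] | t 11.3667 w 0.06001001744196439 pos [ 0.3843 -0.0135  0.2065] yaw 7.19 q6 1.23 F [-0.1 -0.2  0.8]
22
```

```bash
python3 -m pendant '[{"dx":0.022,"dy":-0.033,"dz":0.001,"rx":0,"ry":0,"rz":0,"hand":0.06},{"dx":0.022,"dy":-0.033,"dz":0.001,"rx":0,"ry":0,"rz":0,"hand":0.06},{"dx":0.022,"dy":-0.033,"dz":0.001,"rx":0,"ry":0,"rz":0,"hand":0.06},{"dx":0.022,"dy":-0.033,"dz":0.001,"rx":0,"ry":0,"rz":0,"hand":0.06},{"dx":0.022,"dy":-0.033,"dz":0.001,"rx":0,"ry":0,"rz":0,"hand":0.06},{"dx":0.022,"dy":-0.033,"dz":0.001,"rx":0,"ry":0,"rz":0,"hand":0.06},{"dx":0.022,"dy":-0.033,"dz":0,"rx":0,"ry":0,"rz":-0.7,"hand":0.06},{"dx":0,"dy":0,"dz":0,"rx":0,"ry":0,"rz":0,"hand":0.06},{"dx":0,"dy":0,"dz":0,"rx":0,"ry":0,"rz":0,"hand":0.06},{"dx":0,"dy":0,"dz":0,"rx":0,"ry":0,"rz":0,"hand":0.06}]'
python3 go.py .508 .235 .0863 7.9
python3 - <<'E'
from h import *
im=shot('wrist','wrist2')
print([w2px(im,p) for p in ((.508,.235,.112),(.61,.249,.112),(.405,.2206,.112))])
E
```

```text
clock: 12.2
position: [0.5072, 0.2354, 0.1988]
ee_rot: [0.001, 0.998, 0.069, -0.001]
contact_force: [-0.4, 0.1, -0.4]
width: 0.0597
gripper_force: 0.0
shift(mm) now-axes [  1.    0.4 112.5] | after-turn axes [  0.8   0.5 112.5] | turn [0.06 0.11 0.07] | t 12.2 w 0.05974380099433946 pos [0.5072 0.2354 0.1988] yaw 7.97 q6 1.74 F [-0.4  0.1 -0.4]
[(np.float64(321.2903999834676), np.float64(242.80726733096148)), (np.float64(321.61893936419267), np.float64(88.22633156922467)), (np.float64(321.3544601077263), np.float64(360.8655515762629))]
```

View pics/wrist2.png

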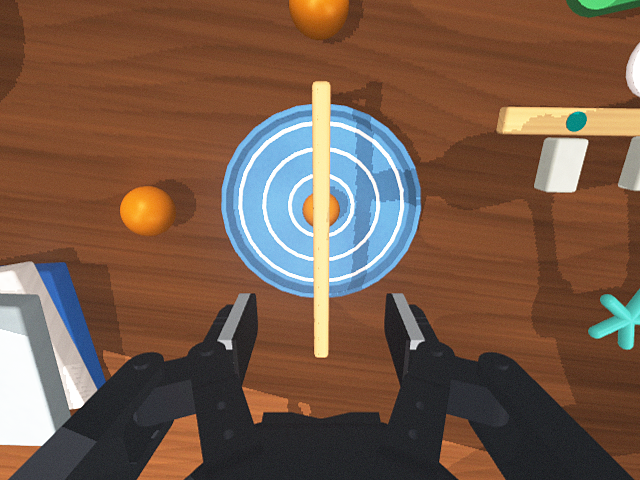

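The picture shows the handle bar running from (321,82) to (321,357), centred between the open fingers, with the float under it at (321,209). It sits about 3 mm further forward than predicted, so I'll split the difference, then descend and grip.

```bash
python3 -m pendant '[{"dx":0.003,"dy":0,"dz":0.03,"rx":0,"ry":0,"rz":0,"hand":0.06},{"dx":0,"dy":0.0005,"dz":0.03,"rx":0,"ry":0,"rz":0,"hand":0.06},{"dx":0,"dy":0,"dz":0.025,"rx":0,"ry":0,"rz":0,"hand":0.06},{"dx":0,"dy":0,"dz":0.018,"rx":0,"ry":0,"rz":0,"hand":0.06},{"dx":0,"dy":0,"dz":0.009,"rx":0,"ry":0,"rz":0,"hand":0.05},{"dx":0,"dy":0,"dz":0,"rx":0,"ry":0,"rz":0,"hand":0.04},{"dx":0,"dy":0,"dz":0,"rx":0,"ry":0,"rz":0,"hand":0.03},{"dx":0,"dy":0,"dz":0,"rx":0,"ry":0,"rz":0,"hand":0.026},{"dx":0,"dy":0,"dz":0,"rx":0,"ry":0,"rz":0,"hand":0.023},{"dx":0,"dy":0,"dz":0,"rx":0,"ry":0,"rz":0,"hand":0.02}]' 20
python3 -m pendant '[{"dx":0,"dy":0,"dz":0,"rx":0,"ry":0,"rz":0,"hand":0.017},{"dx":0,"dy":0,"dz":0,"rx":0,"ry":0,"rz":0,"hand":0.014},{"dx":0,"dy":0,"dz":0,"rx":0,"ry":0,"rz":0,"hand":0.011},{"dx":0,"dy":0,"dz":0,"rx":0,"ry":0,"rz":0,"hand":0.008},{"dx":0,"dy":0,"dz":0,"rx":0,"ry":0,"rz":0,"hand":0.005},{"dx":0,"dy":0,"dz":0,"rx":0,"ry":0,"rz":0,"hand":0.0}]'
python3 -m pendant '[{"dx":0,"dy":0,"dz":0,"rx":0,"ry":0,"rz":0,"hand":0.0},{"dx":0,"dy":0,"dz":0,"rx":0,"ry":0,"rz":0,"hand":0.0},{"dx":0,"dy":0,"dz":0,"rx":0,"ry":0,"rz":0,"hand":0.0},{"dx":0,"dy":0,"dz":0,"rx":0,"ry":0,"rz":0,"hand":0.0}]' 60
python3 go.py .5922 -.0729 .2 97.1
```

```text
clock: 13.08
position: [0.5108, 0.2352, 0.0893]
ee_rot: [-0.0, 0.998, 0.069, 0.001]
contact_force: [-0.6, -1.1, 0.5]
width: 0.0199
gripper_force: 0.0
clock: 13.58
position: [0.5101, 0.2356, 0.0884]
ee_rot: [-0.0, 0.998, 0.069, 0.0]
contact_force: [-1.7, 1.5, 4.2]
width: 0.0114
gripper_force: 20.7
clock: 13.92
position: [0.5101, 0.2356, 0.0885]
ee_rot: [-0.0, 0.998, 0.069, 0.0]
contact_force: [-0.9, 1.7, 5.1]
width: 0.0109
gripper_force: 59.2
shift(mm) now-axes [  39.1  316.7 -111.8] | after-turn axes [-316.2   43.4 -111.5] | turn [-0.000e+00 -7.000e-02 -8.921e+01] | t 13.9167 w 0.010909060050921762 pos [0.5101 0.2356 0.0885] yaw 7.89 q6 1.74 F [-0.9  1.7  5.1]
```

```bash
python3 -m pendant '[{"dx":0,"dy":0,"dz":-0.001,"rx":0,"ry":0,"rz":0,"hand":0},{"dx":0,"dy":0,"dz":-0.002,"rx":0,"ry":0,"rz":0,"hand":0},{"dx":0,"dy":0,"dz":-0.004,"rx":0,"ry":0,"rz":0,"hand":0},{"dx":0,"dy":0,"dz":-0.006,"rx":0,"ry":0,"rz":0,"hand":0},{"dx":0,"dy":0,"dz":-0.008,"rx":0,"ry":0,"rz":0,"hand":0},{"dx":0,"dy":0,"dz":-0.010,"rx":0,"ry":0,"rz":0,"hand":0},{"dx":0,"dy":0,"dz":-0.010,"rx":0,"ry":0,"rz":0,"hand":0},{"dx":0,"dy":0,"dz":-0.008,"rx":0,"ry":0,"rz":0,"hand":0},{"dx":0,"dy":0,"dz":-0.006,"rx":0,"ry":0,"rz":0,"hand":0},{"dx":0,"dy":0,"dz":-0.004,"rx":0,"ry":0,"rz":0,"hand":0},{"dx":0,"dy":0,"dz":-0.002,"rx":0,"ry":0,"rz":0,"hand":0},{"dx":0,"dy":0,"dz":0,"rx":0,"ry":0,"rz":0,"hand":0}]'
python3 go.py .5922 -.0729 .2 97.1
python3 - <<'E'
from h import *
shot('wrist','wrist3');im=shot('scene');cv2.imwrite('pics/s3.png',cv2.cvtColor(cv2.resize(im['frame'][80:280,260:480],None,fx=2.5,fy=2.5),4))
E
```

```text
clock: 14.92
position: [0.51, 0.2351, 0.1494]
ee_rot: [-0.0, 0.998, 0.069, 0.0]
contact_force: [-0.0, -0.2, -6.0]
width: 0.011
gripper_force: 58.4
shift(mm) now-axes [ 39.  316.4 -50.6] | after-turn axes [-315.8   43.5  -50.6] | turn [ 4.000e-02 -3.000e-02 -8.919e+01] | t 14.9167 w 0.01101314341305383 pos [0.51   0.2351 0.1494] yaw 7.91 q6 1.74 F [-0.  -0.2 -6. ]
```

View pics/s3.png

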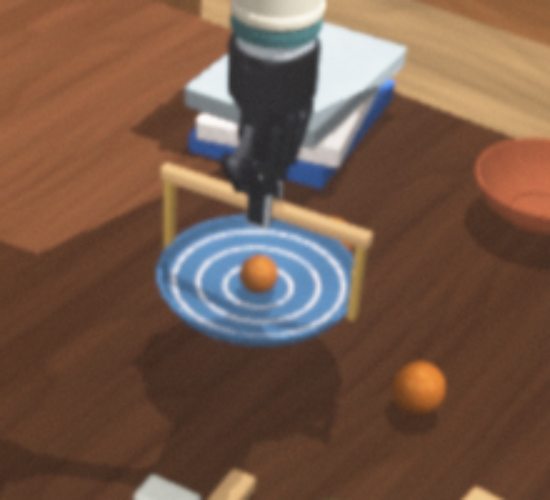

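The dish is up and level, with the float in the middle at (259,273) in the crop. Next I'll raise it further and make the quarter turn in place.

```bash
python3 -m pendant '[{"dx":0,"dy":0,"dz":-0.002,"rx":0,"ry":0,"rz":-1,"hand":0},{"dx":0,"dy":0,"dz":-0.004,"rx":0,"ry":0,"rz":-2,"hand":0},{"dx":0,"dy":0,"dz":-0.006,"rx":0,"ry":0,"rz":-3,"hand":0},{"dx":0,"dy":0,"dz":-0.008,"rx":0,"ry":0,"rz":-4,"hand":0},{"dx":0,"dy":0,"dz":-0.008,"rx":0,"ry":0,"rz":-4,"hand":0},{"dx":0,"dy":0,"dz":-0.007,"rx":0,"ry":0,"rz":-4,"hand":0},{"dx":0,"dy":0,"dz":-0.005,"rx":0,"ry":0,"rz":-4,"hand":0},{"dx":0,"dy":0,"dz":-0.003,"rx":0,"ry":0,"rz":-4,"hand":0},{"dx":0,"dy":0,"dz":-0.002,"rx":0,"ry":0,"rz":-4,"hand":0},{"dx":0,"dy":0,"dz":0,"rx":0,"ry":0,"rz":-4,"hand":0},{"dx":0,"dy":0,"dz":0,"rx":0,"ry":0,"rz":-4,"hand":0},{"dx":0,"dy":0,"dz":0,"rx":0,"ry":0,"rz":-4,"hand":0}]'
python3 -m pendant '[{"dx":0,"dy":0,"dz":0,"rx":0,"ry":0,"rz":-4,"hand":0},{"dx":0,"dy":0,"dz":0,"rx":0,"ry":0,"rz":-4,"hand":0},{"dx":0,"dy":0,"dz":0,"rx":0,"ry":0,"rz":-4,"hand":0},{"dx":0,"dy":0,"dz":0,"rx":0,"ry":0,"rz":-4,"hand":0},{"dx":0,"dy":0,"dz":0,"rx":0,"ry":0,"rz":-4,"hand":0},{"dx":0,"dy":0,"dz":0,"rx":0,"ry":0,"rz":-4,"hand":0},{"dx":0,"dy":0,"dz":0,"rx":0,"ry":0,"rz":-4,"hand":0},{"dx":0,"dy":0,"dz":0,"rx":0,"ry":0,"rz":-4,"hand":0},{"dx":0,"dy":0,"dz":0,"rx":0,"ry":0,"rz":-4,"hand":0},{"dx":0,"dy":0,"dz":0,"rx":0,"ry":0,"rz":-4,"hand":0},{"dx":0,"dy":0,"dz":0,"rx":0,"ry":0,"rz":-3.2,"hand":0},{"dx":0,"dy":0,"dz":0,"rx":0,"ry":0,"rz":-2,"hand":0}]'
python3 -m pendant '[{"dx":0,"dy":0,"dz":0,"rx":0,"ry":0,"rz":-1.5,"hand":0},{"dx":0,"dy":0,"dz":0,"rx":0,"ry":0,"rz":-0.5,"hand":0},{"dx":0,"dy":0,"dz":0,"rx":0,"ry":0,"rz":0,"hand":0},{"dx":0,"dy":0,"dz":0,"rx":0,"ry":0,"rz":0,"hand":0},{"dx":0,"dy":0,"dz":0,"rx":0,"ry":0,"rz":0,"hand":0},{"dx":0,"dy":0,"dz":0,"rx":0,"ry":0,"rz":0,"hand":0}]'
python3 go.py .5922 -.0729 .194 97.1
```

```text
clock: 16.02
position: [0.5096, 0.235, 0.1935]
ee_rot: [-0.0, 0.906, 0.424, -0.001]
contact_force: [-0.4, 0.0, -4.8]
width: 0.0107
gripper_force: 58.4
clock: 17.02
position: [0.5096, 0.235, 0.1934]
ee_rot: [-0.0, 0.674, 0.739, -0.001]
contact_force: [0.1, 0.2, -5.9]
width: 0.0107
gripper_force: 58.4
clock: 17.52
position: [0.5099, 0.235, 0.1938]
ee_rot: [0.0, 0.662, 0.75, -0.0]
contact_force: [-0.6, 0.4, -5.5]
width: 0.0109
gripper_force: 58.4
shift(mm) now-axes [-3.158e+02  4.370e+01 -1.000e-01] | after-turn axes [-3.158e+02  4.360e+01 -2.000e-01] | turn [-0.01  0.01 -0.  ] | t 17.5167 w 0.010894010266759674 pos [0.5099 0.235  0.1938] yaw 97.1 q6 0.18 F [-0.6  0.4 -5.5]
```

```bash
python3 -m pendant '[{"dx":-0.002,"dy":0.0003,"dz":0,"rx":0,"ry":0,"rz":0,"hand":0},{"dx":-0.004,"dy":0.0005,"dz":0,"rx":0,"ry":0,"rz":0,"hand":0},{"dx":-0.006,"dy":0.0008,"dz":0,"rx":0,"ry":0,"rz":0,"hand":0},{"dx":-0.008,"dy":0.0011,"dz":0,"rx":0,"ry":0,"rz":0,"hand":0},{"dx":-0.01,"dy":0.0014,"dz":0,"rx":0,"ry":0,"rz":0,"hand":0},{"dx":-0.012,"dy":0.0017,"dz":0,"rx":0,"ry":0,"rz":0,"hand":0},{"dx":-0.012,"dy":0.0017,"dz":0,"rx":0,"ry":0,"rz":0,"hand":0},{"dx":-0.012,"dy":0.0017,"dz":0,"rx":0,"ry":0,"rz":0,"hand":0},{"dx":-0.012,"dy":0.0017,"dz":0,"rx":0,"ry":0,"rz":0,"hand":0},{"dx":-0.012,"dy":0.0017,"dz":0,"rx":0,"ry":0,"rz":0,"hand":0},{"dx":-0.012,"dy":0.0017,"dz":0,"rx":0,"ry":0,"rz":0,"hand":0},{"dx":-0.012,"dy":0.0017,"dz":0,"rx":0,"ry":0,"rz":0,"hand":0}]'
python3 -m pendant '[{"dx":-0.012,"dy":0.0017,"dz":0,"rx":0,"ry":0,"rz":0,"hand":0},{"dx":-0.012,"dy":0.0017,"dz":0,"rx":0,"ry":0,"rz":0,"hand":0},{"dx":-0.012,"dy":0.0017,"dz":0,"rx":0,"ry":0,"rz":0,"hand":0},{"dx":-0.012,"dy":0.0017,"dz":0,"rx":0,"ry":0,"rz":0,"hand":0},{"dx":-0.012,"dy":0.0017,"dz":0,"rx":0,"ry":0,"rz":0,"hand":0},{"dx":-0.012,"dy":0.0017,"dz":0,"rx":0,"ry":0,"rz":0,"hand":0},{"dx":-0.012,"dy":0.0017,"dz":0,"rx":0,"ry":0,"rz":0,"hand":0},{"dx":-0.012,"dy":0.0017,"dz":0,"rx":0,"ry":0,"rz":0,"hand":0},{"dx":-0.012,"dy":0.0017,"dz":0,"rx":0,"ry":0,"rz":0,"hand":0},{"dx":-0.012,"dy":0.0017,"dz":0,"rx":0,"ry":0,"rz":0,"hand":0},{"dx":-0.012,"dy":0.0017,"dz":0,"rx":0,"ry":0,"rz":0,"hand":0},{"dx":-0.012,"dy":0.0017,"dz":0,"rx":0,"ry":0,"rz":0,"hand":0}]'
python3 -m pendant '[{"dx":-0.012,"dy":0.0015,"dz":0,"rx":0,"ry":0,"rz":0,"hand":0},{"dx":-0.012,"dy":0.0015,"dz":0,"rx":0,"ry":0,"rz":0,"hand":0},{"dx":-0.010,"dy":0.0012,"dz":0,"rx":0,"ry":0,"rz":0,"hand":0},{"dx":-0.008,"dy":0.001,"dz":0,"rx":0,"ry":0,"rz":0,"hand":0},{"dx":-0.007,"dy":0.0008,"dz":0,"rx":0,"ry":0,"rz":0,"hand":0},{"dx":-0.005,"dy":0.0006,"dz":0,"rx":0,"ry":0,"rz":0,"hand":0},{"dx":-0.003,"dy":0.0004,"dz":0,"rx":0,"ry":0,"rz":0,"hand":0},{"dx":-0.001,"dy":0.0001,"dz":0,"rx":0,"ry":0,"rz":0,"hand":0},{"dx":0,"dy":0,"dz":0,"rx":0,"ry":0,"rz":0,"hand":0},{"dx":0,"dy":0,"dz":0,"rx":0,"ry":0,"rz":0,"hand":0},{"dx":0,"dy":0,"dz":0,"rx":0,"ry":0,"rz":0,"hand":0},{"dx":0,"dy":0,"dz":0,"rx":0,"ry":0,"rz":0,"hand":0}]'
python3 -m pendant '[{"dx":0,"dy":0,"dz":0,"rx":0,"ry":0,"rz":0,"hand":0},{"dx":0,"dy":0,"dz":0,"rx":0,"ry":0,"rz":0,"hand":0},{"dx":0,"dy":0,"dz":0,"rx":0,"ry":0,"rz":0,"hand":0},{"dx":0,"dy":0,"dz":0,"rx":0,"ry":0,"rz":0,"hand":0},{"dx":0,"dy":0,"dz":0,"rx":0,"ry":0,"rz":0,"hand":0},{"dx":0,"dy":0,"dz":0,"rx":0,"ry":0,"rz":0,"hand":0},{"dx":0,"dy":0,"dz":0,"rx":0,"ry":0,"rz":0,"hand":0},{"dx":0,"dy":0,"dz":0,"rx":0,"ry":0,"rz":0,"hand":0},{"dx":0,"dy":0,"dz":0,"rx":0,"ry":0,"rz":0,"hand":0},{"dx":0,"dy":0,"dz":0,"rx":0,"ry":0,"rz":0,"hand":0},{"dx":0,"dy":0,"dz":0,"rx":0,"ry":0,"rz":0,"hand":0},{"dx":0,"dy":0,"dz":0,"rx":0,"ry":0,"rz":0,"hand":0}]'
python3 go.py .5922 -.0729 .194 97.1
python3 - <<'E'
from h import *
a=shot('scene')['frame'];b=shot('top')['frame']
f=lambda a:cv2.resize(a,(400,300),interpolation=3)
t=shot('wrist')['frame']
cv2.imwrite('pics/fin.png',cv2.cvtColor(np.vstack([np.hstack([f(a[150:420,150:510]),f(b[100:370,180:540])]),np.hstack([f(t),f(a)])]),4))
E
```

```text
clock: 18.52
position: [0.5402, 0.1226, 0.1939]
ee_rot: [0.0, 0.662, 0.749, -0.0]
contact_force: [-0.1, 0.1, -5.3]
width: 0.0109
gripper_force: 58.4
clock: 19.52
position: [0.5782, -0.0176, 0.1939]
ee_rot: [0.0, 0.662, 0.75, -0.0]
contact_force: [0.1, 0.1, -5.1]
width: 0.0112
gripper_force: 58.4
clock: 20.52
position: [0.592, -0.0727, 0.194]
ee_rot: [-0.0, 0.662, 0.75, 0.0]
contact_force: [0.4, 0.2, -5.0]
width: 0.0106
gripper_force: 58.4
clock: 21.52
position: [0.5922, -0.0731, 0.194]
ee_rot: [0.0, 0.662, 0.75, 0.0]
contact_force: [0.5, -0.7, -5.4]
width: 0.0108
gripper_force: 58.4
shift(mm) now-axes [ 0.2  0.1 -0. ] | after-turn axes [ 0.2  0.1 -0. ] | turn [0.01 0.   0.  ] | t 21.5167 w 0.010842882691680062 pos [ 0.5922 -0.0731  0.194 ] yaw 97.1 q6 -0.36 F [ 0.5 -0.7 -5.4]
```

View pics/fin.png

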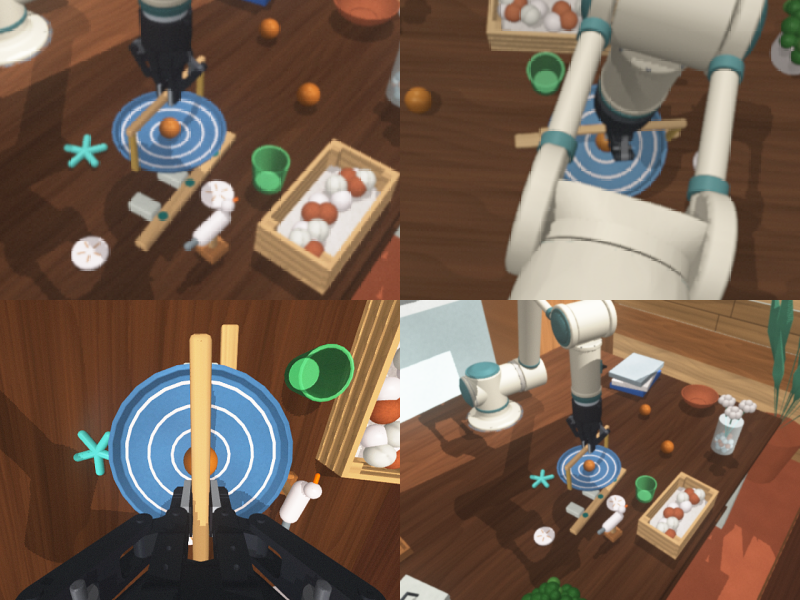

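The composite shows the dish held level over the row at (170,132), its handle along the strip and the float central at (170,128). The risers and ornaments have not moved and the arm is at rest, so I'm handing in.

```bash
python3 -c "
from rig import manip
print(manip.sign_off())"
```

```text
the job is handed in; nothing more can be done
None
```

I handed the job in at about 22 s of the 72 s allowed: the risers measured within about 4 mm of their spots and square to the strip, and the dish is still gripped level and steady over the middle one, handle along the row, float central, underside about 10.5 cm up; sign-off returned no verdict.

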